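# Pack the label rolls, close and lock the case, call for collection

## Task

Put every white label roll from the table into the open grey case, side by side on its floor and none on top of another (standing or lying does not matter). Then shut the lid fully, turn the lock collar clockwise to its locked mark so that its tongue points straight over the lid, and only after that press the call box's button fully down and let it come up again. Leave the pot, the tape and the dispenser where they are.

Things in the scene. Friction and masses are not known exactly. Their poses are not given: they have to be found in the camera images.
- case: Grey plastic transport case, an open tray with a hinged lid, fixed to the table. Outside 215 (its x) x 262 (its y) x 85 mm high, walls and floor 6 mm, so inside 203 x 250 mm, 79 mm deep. Origin: centre of its underside, on the table. +x points from the lock at its front (robot's side) to the lid hinge at its back, z up; turned up to 0.2 rad.
- case_floor (a point): Centre of the inner floor of the case, 6 mm above the table; axes as the case. A black bracket 90 mm wide, its top 85 mm above the table, stands out 80 mm from the middle of the case's front wall and carries the lock collar.
- case_lid (a joint): Angle of the case's lid in rad: 0 = shut flat on the rim, 1.57 = upright, 1.8 = stop. Starts open, 1.54 to 1.68. The lid is a flat panel 215 x 262 x 8 mm without a handle, 0.3 kg, on a stiff hinge: it stays where it is left and must be pushed all the way (2 to 6 N near its free edge). Shut, its top is 94 mm above the table.
- case_lid_hinge (a point): Point on the lid's hinge axis, in the middle of the case's back rim, 85.5 mm above the table; it turns with the lid. The axis runs along the case's y. From here the lid panel reaches 215 mm; the hinge lies in the plane of its inner face; its outer face is 8 mm outside that.
- lock_collar (a joint): Angle of the captive lock collar in rad, about a vertical axis, growing clockwise seen from above. At 0 its tongue points along the case's +y (left); at 1.571 along the case's +x, squarely over the lid's front edge, with its white pointer at the white locked mark on the bracket: locked. Stop at 1.8, beyond the mark. Starts at 0.1 to 0.45; light friction (0.08 N m), stays where left.
- lock_grip (a point): Point on the collar's axis, 147.5 mm in front of the case's centre, 115 mm above the table, in the black grip rib. Collar: steel disc 60 mm across, top 95 mm above the table; upright rib across it 56 mm long, 16 mm thick, top at 125 mm; flat tongue 16 mm wide, end 76 mm from the axis, underside at 95 mm. Turns with the collar: its +y points along tongue and rib.
- call_button (a joint): Travel of the push button in m: 0 = up, 0.008 = fully down. It springs back; about 5 N holds it fully down.
- call_button_top (a point): Centre of the top of the push button, a black button 40 mm across on a grey call box 100 x 100 x 55 mm that is fixed to the table, left or right of the case. With the button up this point is 79 mm above the table; it moves with the button.
- roll1: A white label roll: paper cylinder 60 mm across and 52 mm high with a card core, 0.12 kg, standing loose on the table at the start. Origin: centre of its lower end; z along its axis. 3, 4 or 5 of the five rolls are present (an absent one has no pose).
- roll2: A white label roll: paper cylinder 60 mm across and 52 mm high with a card core, 0.12 kg, standing loose on the table at the start. Origin: centre of its lower end; z along its axis. 3, 4 or 5 of the five rolls are present (an absent one has no pose).
- roll3: A white label roll: paper cylinder 60 mm across and 52 mm high with a card core, 0.12 kg, standing loose on the table at the start. Origin: centre of its lower end; z along its axis. 3, 4 or 5 of the five rolls are present (an absent one has no pose).
- roll4: A white label roll: paper cylinder 60 mm across and 52 mm high with a card core, 0.12 kg, standing loose on the table at the start. Origin: centre of its lower end; z along its axis. 3, 4 or 5 of the five rolls are present (an absent one has no pose).
- roll5: A white label roll: paper cylinder 60 mm across and 52 mm high with a card core, 0.12 kg, standing loose on the table at the start. Origin: centre of its lower end; z along its axis. 3, 4 or 5 of the five rolls are present (an absent one has no pose).
- pot: Bystander among the rolls: white ceramic pot 72 mm across and 80 mm high, open at the top. Origin: centre of its underside. Leave it alone.
- tape: Bystander: wide roll of brown packing tape lying flat, 96 mm across, 48 mm high, origin under its centre. Leave it alone.
- dispenser: Bystander: black table tape dispenser 170 x 60 mm, 93 mm high, origin under its centre. Leave it alone.
- scanner_stand: Bystander: black barcode scanner on a stand, 110 x 90 mm, 85 mm high, fixed to the table on the other side of the case from the call box. Origin under its centre.
Mind the look-alikes: they are no part of the job. What is shaped like the roll5 but turquoise or yellow is not meant.

How it is judged (in metres and radians):
On the way, in this order (a step that is already met when the one before it is completed fails the run):
1. every label roll that is present is in the case, on its floor (x of roll1 in the frame of case between -0.1 and 0.1 m and y of roll1 in the frame of case between -0.125 and 0.125 m and z of roll1 in the frame of case between -0.01 and 0.045 m and x of roll2 in the frame of case between -0.1 and 0.1 m and y of roll2 in the frame of case between -0.125 and 0.125 m and z of roll2 in the frame of case between -0.01 and 0.045 m and x of roll3 in the frame of case between -0.1 and 0.1 m and y of roll3 in the frame of case between -0.125 and 0.125 m and z of roll3 in the frame of case between -0.01 and 0.045 m and x of roll4 in the frame of case between -0.1 and 0.1 m and y of roll4 in the frame of case between -0.125 and 0.125 m and z of roll4 in the frame of case between -0.01 and 0.045 m and x of roll5 in the frame of case between -0.1 and 0.1 m and y of roll5 in the frame of case between -0.125 and 0.125 m and z of roll5 in the frame of case between -0.01 and 0.045 m), for 0.2 s.
2. the lid is shut on the loaded case (all of step 1 and value of joint case_lid below 0.06 rad), for 0.2 s.
3. with the lid shut, the lock collar is turned to the locked mark (value of joint lock_collar between 1.431 and 1.711 rad and value of joint case_lid below 0.06 rad), for 0.2 s.
4. with the collar locked, the button is pressed fully down (all of step 3 and value of joint call_button above 0.006 m), for 0.05 s.
At the end, for the whole second after the job is handed in: All rolls present are inside the case on its floor (none stacked: the roll's origin less than 45 mm above the case's underside) and at rest; the lid is shut to within 0.06 rad; the collar is within 0.14 rad of the locked mark (1.571); the button is up again (less than 1.5 mm down) (all of step 1 and all of step 3 and linear speed of each of roll1, roll2, roll3, roll4, roll5 below 0.02 m/s and value of joint call_button below 0.0015 m); the robot touches nothing.
It fails at once if the button is pressed before the collar is locked (value of joint call_button above 0.006 m and value of joint lock_collar below 1.431 rad).
It fails at once if a bystander (pot, tape, dispenser) is shoved more than 40 mm (distance of any of pot, tape, dispenser from where it was at the start of the episode above 0.04 m).
It fails at once if the pot is tipped over (angle between pot's own z axis and vertical above 0.7 rad).
Of roll1, roll2, roll3, roll4, roll5 only 3 to 5 are there at a start; the rules pass over those that are not, and their reading is None.
At some moment in a run one of roll1, roll2, roll3, roll4, roll5 may be knocked a few centimetres aside while the robot is not near it.
Once in a run the grip may slacken for a moment while it holds something.
It also fails if it takes over 210 s, if anything falls off the work surface, if the arm or the gripper's body presses on something with over 40 N, if the wrist force passes 120 N, or if a joint passes its speed limit or range.

## Robot

A 6-joint arm with a two-finger parallel gripper is mounted at the origin on the work surface. World frame = base frame: x ahead of the robot, y to its left, z up, the work surface at z = 0. Lengths are in mm, angles in rad, forces in N, time in s.
With the tool pointing down it reaches from about 275 to 750 mm from the base axis. Payload 10.2 kg.
Tool frame: the origin (TCP) lies midway between the tips of the shut fingers; the grasp point (between the pads) lies 19 mm behind it; z points along the fingers, y is the line along which they close (so a half turn about z gives the same grasp; the last joint's range is limited). The gripper opens to 85 mm and grips with 20 to 120 N. Pads are 22 mm wide; open, the fingers measure 114 mm over their backs; the gripper's body (76 mm by 85 mm) begins 54 mm behind the grasp point. The pads swing forward as they close: fully open they stand 13 mm farther back than shut.
Start: joints at [-1.338, 0.313, 1.498, -0, 1.331, -0.223], TCP at [231.084, -471.414, 231.294] pointing down, gripper open.
Joint ranges: [-2.94, 2.94], [-0.97, 2.17], [0.19, 2.56], [-1.23, 4.37], [0.02, 3.11], [-2.88, 2.88]. Speed limits (rad/s): [2.39, 2.39, 3.01, 3.14, 3.14, 3.14].

## Interface

Orientations are given as a unit quaternion [w, x, y, z].
In Python, from rig import ctrl, capture, camera_info gives the robot as it stands.
- The arm moves only by the tool apply_moves, never from a script. Its argument "targets" is a list of rows, each a list of 3 entries, a list of its own where there are three numbers: the finger opening in mm, from 0 to 85.4, then the shift along the world's x, y, z in mm, then the turn, a rotation vector about the world's x, y, z in degrees. In form: [[grip, [dx, dy, dz], [rx, ry, rz]], ...]. A call has 1 to 20 rows; each row is the pose to reach, as a shift and turn from the pose commanded when the call began; what a row does not reach only later rows make up. A row lasts 1/10 s, in which the tool goes at most 50 mm and 8.59 degrees, less where a joint would pass 70% of its speed; a pose out of reach is approached as far as the arm can. A call with a gripper value outside its range is refused whole. The fingers move at their own pace and stop on an object; "squeeze" is the grip in N (left out, the last holds). Time passes only in rows, so rows that repeat a pose let the fingers close. It gives the time, the measured TCP pose, the force, the opening and the grip force at its end, in the units of the state.
- ctrl.sense(): the state, without advancing time (a new reading comes with each control period).
- capture(name): name is "scene" or "top"; returns (picture, depth): 400x640x3 uint8, blue, green, red; 400x640 float32, mm along the optical axis (not along the pixel's ray), 0 where there is no reading.
- camera_info(name): a dict with "vfov" (degrees; the focal length in pixels is half the picture's height over the tangent of half this angle, whatever the lens; pixels are square), "cx", "cy" (the principal point, pixels), "extrinsics" (4x4, takes a point from camera to world coordinates). Camera axes: x right, y down, z forward; pixel columns grow to the right and rows downward; lengths in mm; the calibration is good to about 2 mm. A picture is of the moment at which its call begins. camera_info takes no time and is no camera call.
- ctrl.finish_job(): hands the job in; it is judged then, once.
The state is a dict: "time_s": time; "joints": joint angles; "dq": joint speeds; "tau": joint torques, N m; "eef_pos": TCP position; "ee_rot": TCP orientation; "force": force on the tool from outside, world axes, zero at the start; "wrist_torque": the same for the moment, N m; "grip_width": opening from 0.0 (shut) to 1.0 (fully open); "grip_force": force on a finger pad.
Only numpy, scipy, OpenCV 4.12 (cv2) and the standard library are available. Lean on these libraries where they do the work, as an engineer would, in place of code of your own. Each camera call takes 0.05 s, during which the arm holds its last target. There are 200 camera calls.

## Working session

There is one attempt and no reset: what is moved stays moved. The work goes in short steps, Python scripts to look and compute and a tool call to move; the robot and the scene stay as the last step left them, time stands still between calls to the robot, and variables do not carry over. Pictures are saved under pics/ and viewed, at most 14 in all, crops included, and the job is handed in when it is done.

Besides the shell and the picture viewer there is one more tool, called after ">>>" as name(argument=value, ...), one argument or row to a line, values as JSON. apply_moves: Moves the arm, as the interface text tells. Its arguments: {"type":"object","properties":{"targets":{"type":"array","items":{"type":"array"}},"squeeze":{"type":"number"}},"required":["targets"]}

```bash
mkdir -p pics; cat > h.py <<'E'
import numpy as np, cv2
from rig import ctrl, capture, camera_info
def cam(n):
    i=camera_info(n); f=200/np.tan(np.radians(i['vfov'])/2); return f,i['cx'],i['cy'],np.array(i['extrinsics'])
def pts(n,d):
    f,cx,cy,E=cam(n); v,u=np.mgrid[:400,:640]
    P=np.stack([(u-cx)/f*d,(v-cy)/f*d,d],-1); return P@E[:3,:3].T+E[:3,3]
def ray(n,u,v,z):
    f,cx,cy,E=cam(n); r=E[:3,:3]@np.array([(u-cx)/f,(v-cy)/f,1]); o=E[:3,3]; return o+r*(z-o[2])/r[2]
E
python3 - <<'E'
from h import *
print(ctrl.sense())
for n in ("scene","top"):
    im,d=capture(n); cv2.imwrite(f"pics/{n}0.png",im); np.save(f"{n}0.npy",d); i=camera_info(n); print(n,i, (d>0).mean())
E
```

```text
{'time_s': 0.0, 'joints': array([-1.33844226e+00,  3.13477282e-01,  1.49845003e+00, -1.97254892e-05,
        1.33101742e+00, -2.23434326e-01]), 'dq': array([ 0.00038785,  0.00131628, -0.00044019, -0.00048667,  0.00139962,
        0.00069407]), 'tau': array([-1.33835616e-03, -4.12268257e+01, -2.59746248e+01, -2.91866982e-04,
        4.08960390e-03,  2.89479246e-06]), 'eef_pos': array([ 230.9948933 , -471.1545328 ,  230.71624964]), 'ee_rot': array([-6.75990831e-04,  9.74143559e-01,  2.25928904e-01, -1.25939361e-05]), 'force': array([ 0.51920224, -0.30288523, -0.2402581 ]), 'wrist_torque': array([0.00805043, 0.00413524, 0.00527777]), 'grip_force': 0.0, 'grip_width': 0.9979918634856683}
scene {'vfov': 55.51618472113546, 'cx': 325.404795196156, 'cy': 201.34253288337598, 'extrinsics': array([[ 3.57018248e-01,  5.47022333e-01, -7.57168764e-01,
         1.34967537e+03],
       [ 9.33900540e-01, -2.25672768e-01,  2.77311348e-01,
        -3.09937213e+02],
       [-1.91768702e-02, -8.06125529e-01, -5.91433748e-01,
         7.37133422e+02],
       [ 0.00000000e+00,  0.00000000e+00,  0.00000000e+00,
         1.00000000e+00]])} 0.995984375
top {'vfov': 45.68400039491116, 'cx': 316.8794207091151, 'cy': 197.06863717955102, 'extrinsics': array([[-1.21608996e-02, -9.94889958e-01,  1.00230158e-01,
         4.16362939e+02],
       [-9.99865429e-01,  1.32026857e-02,  9.73715247e-03,
        -2.89842153e+00],
       [-1.10107025e-02, -1.00098257e-01, -9.94916631e-01,
         1.19347955e+03],
       [ 0.00000000e+00,  0.00000000e+00,  0.00000000e+00,
         1.00000000e+00]])} 0.99590625
```

View pics/top0.png

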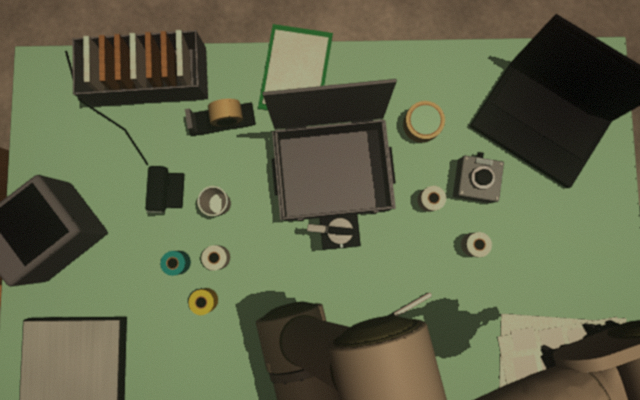

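View pics/scene0.png

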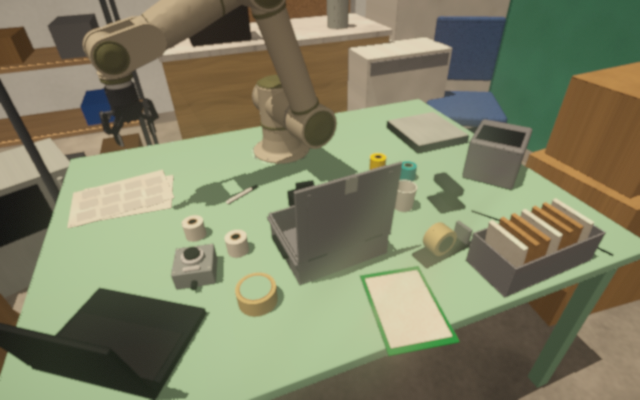

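The top view shows three rolls at about (432,198), (479,244) and (214,257). The pot is at (212,201), the look-alikes are at (174,263) and (202,301), the button is at (483,177), the collar at (341,231), and the case is centred near (333,170).

```bash
python3 - <<'E'
from h import *
d=np.load("top0.npy"); P=pts("top",d); im=cv2.imread("pics/top0.png")
ds=np.load("scene0.npy"); S=pts("scene",ds).reshape(-1,3)
print("table z", np.median(P[150:250,420:425,2]), np.median(P[240:300,100:150,2]))
for n,(u,v),r in (("r432",(432,198),16),("r479",(479,244),16),("r214",(214,257),16),("teal",(174,263),15),("pot",(212,201),20),("button",(483,177),14)):
    Q=P[v-r:v+r,u-r:u+r].reshape(-1,3); zt=np.percentile(Q[:,2],90); T=Q[Q[:,2]>zt-8]
    (c,rad)=cv2.minEnclosingCircle(T[:,:2].astype(np.float32))
    # scene view confirm
    m=np.hypot(S[:,0]-c[0],S[:,1]-c[1])<28; print(n,np.round(c),round(rad),"z",round(zt,1),"mean",T[:,:2].mean(0).round(), "scene z95",np.percentile(S[m][:,2],90).round(1) if m.any() else None, [ray("top",u,v,zt).round(0)])
R=P[60:240,255:410].reshape(-1,3)
rim=R[(R[:,2]>78)&(R[:,2]<91)]
(c,sz,a)=cv2.minAreaRect(rim[:,:2].astype(np.float32)); print("rimrect",c,sz,a)
# side walls: bin by x, y extreme
for x in range(int(rim[:,0].min()),int(rim[:,0].max()),20):
    q=rim[(rim[:,0]>=x)&(rim[:,0]<x+20)]; print(x,q[:,1].min().round(),q[:,1].max().round(),len(q))
for z0 in range(95,320,25):
    q=R[(R[:,2]>z0)&(R[:,2]<z0+25)]
    if len(q): print("z",z0,q.min(0).round(),q.max(0).round(),q.mean(0).round(),len(q))
col=P[210:255,290:365].reshape(-1,3)
q=col[col[:,2]>110]; print("rib",q.mean(0).round(1),cv2.minAreaRect(q[:,:2].astype(np.float32)))
cv2.imwrite("pics/crop0.png",cv2.resize(im[70:260,250:410],None,fx=4,fy=3.15*4/4,interpolation=2)[:600])
E
```

```text
table z 0.4754849374708101 0.6277172855498065
r432 [ 473. -152.] 160 z 53.6 mean [ 524. -268.] scene z95 1.6 [array([ 525., -269.,   54.])]
r479 [ 414. -204.] 201 z 53.6 mean [ 412. -372.] scene z95 1.1 [array([ 414., -376.,   54.])]
r214 [401. 142.] 146 z 54.4 mean [389. 254.] scene z95 None [array([391., 256.,  54.])]
teal [393. 191.] 196 z 54.5 mean [377. 355.] scene z95 None [array([378., 351.,  55.])]
pot [476. 143.] 158 z 76.4 mean [520. 250.] scene z95 None [array([523., 257.,  76.])]
button [ 498. -204.] 217 z 79.3 mean [ 569. -381.] scene z95 1.4 [array([ 571., -385.,   79.])]
rimrect (564.12060546875, -32.69874572753906) (279.3395080566406, 272.6916809082031) 4.985330104827881
428 -89.0 2.0 121
448 -87.0 4.0 87
468 -85.0 90.0 385
488 -173.0 93.0 215
508 -173.0 100.0 52
528 -171.0 100.0 53
548 -167.0 102.0 52
568 -163.0 104.0 49
588 -164.0 106.0 50
608 -162.0 107.0 48
628 -162.0 104.0 47
648 -156.0 111.0 46
668 -156.0 114.0 67
688 -152.0 108.0 341
708 -149.0 -92.0 38
z 95 [ 429. -150.   95.] [716. 109. 120.] [598. -18. 104.] 661
z 120 [ 438. -151.  120.] [718. 109. 145.] [630. -28. 130.] 595
z 145 [ 695. -150.  145.] [720. 110. 170.] [707. -21. 158.] 440
z 170 [ 696. -150.  170.] [721. 110. 195.] [709. -19. 182.] 475
z 195 [ 698. -150.  195.] [723. 110. 220.] [711. -21. 208.] 526
z 220 [ 701. -150.  220.] [725. 109. 245.] [712. -19. 233.] 544
z 245 [ 702. -150.  245.] [726. 110. 270.] [714. -20. 258.] 610
z 270 [ 704. -150.  270.] [731. 109. 295.] [716. -22. 283.] 649
z 295 [ 705. -149.  295.] [735. 110. 303.] [720. -18. 299.] 594
rib [444.8 -39.8 221.2] ((444.6173400878906, -33.12980651855469), (35.018375396728516, 74.98473358154297), 18.031131744384766)
```

```bash
python3 - <<'E'
import cv2
im=cv2.imread("pics/top0.png"); cv2.imwrite("pics/crop1.png",cv2.resize(im[75:255,250:410],None,fx=3.3,fy=3.3,interpolation=2))
E
```

```text
(no output)
```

View pics/crop1.png

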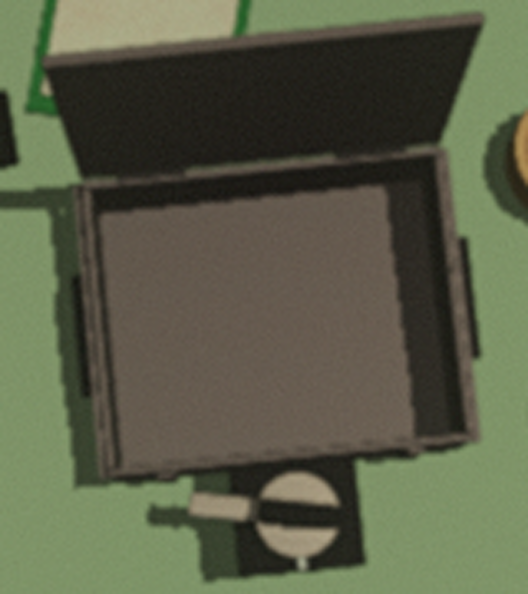

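The crop shows the rim's outer corners at about (78,185), (443,152), (103,480) and (475,440). The collar sits at (298,515), with its tongue pointing left and slightly forward.

```bash
python3 - <<'E'
from h import *
d=np.load("top0.npy"); P=pts("top",d); ds=np.load("scene0.npy"); S=pts("scene",ds)
C={k:ray("top",250+u/3.3,75+v/3.3,85)[:2] for k,(u,v) in dict(BL=(78,185),BR=(443,152),FL=(103,480),FR=(475,440)).items()}
for k in C: print(k,C[k].round(1))
b=C['BL']-C['BR']; f=C['FL']-C['FR']; l=C['BL']-C['FL']; r=C['BR']-C['FR']
print("len",[np.linalg.norm(x).round(1) for x in (b,f,l,r)],"yaw",[np.arctan2(-x[0],x[1]).round(3) for x in (b,f)],[np.arctan2(x[1],x[0]).round(3) for x in (l,r)],"ctr",np.mean(list(C.values()),0))
def top(A,n,u,v,lo,hi,w=26):
    m=((A[...,2]>lo)&(A[...,2]<hi)&(d>0 if n=="top" else ds>0)).astype(np.uint8); mm=np.zeros_like(m); mm[v-w:v+w,u-w:u+w]=m[v-w:v+w,u-w:u+w]
    q=A[mm>0]; med=np.median(q,0); q=q[np.hypot(*(q-med)[:,:2].T)<60]
    (c,rad)=cv2.minEnclosingCircle(q[:,:2].astype(np.float32)); e=(q[:,:2].max(0)+q[:,:2].min(0))/2; print(n,(u,v),np.round(c,1),round(rad,1),"bbox mid",e.round(1),"z",np.median(q[:,2]).round(1))
for u,v in ((432,198),(479,244),(214,257)): top(P,"top",u,v,46,60)
top(P,"top",483,177,70,85)
top(P,"top",341,231,89,100,14)
for u,v in ((235,237),(193,223)): top(S,"scene",u,v,46,60,20)
top(S,"scene",193,254,70,85,20)
rb=P[215:250,325:362]; q=rb[(rb[...,2]>112)&(rb[...,2]<135)]; print("rib",q.mean(0).round(1),cv2.minAreaRect(q[:,:2].astype(np.float32)))
tg=P[218:240,303:325]; q=tg[(tg[...,2]>90)]; print("tongue",q.mean(0).round(1))
print("top collar centre by ray",ray("top",250+298/3.3,75+515/3.3,95), ray("top",250+192/3.3,75+502/3.3,99))
E
```

```text
BL [687.4 109. ]
BR [ 707.8 -154.7]
FL [474.2  92. ]
FR [ 499.2 -171.8]
len [np.float64(264.5), np.float64(264.9), np.float64(213.9), np.float64(209.3)] yaw [np.float64(0.077), np.float64(0.094)] [np.float64(0.08), np.float64(0.082)] ctr [592.15716883 -31.36092792]
top (432, 198) [ 524.2 -286.4] 44.9 bbox mid [ 525.6 -286.3] z 51.5
top (479, 244) [ 412.7 -375.1] 30.1 bbox mid [ 412.7 -375.3] z 51.7
top (214, 257) [388.9 257.7] 30.0 bbox mid [388.3 257.7] z 52.4
top (483, 177) [ 570.7 -383.9] 22.8 bbox mid [ 569.5 -383.9] z 78.2
top (341, 231) [450.6 -45.2] 32.9 bbox mid [449.1 -44.7] z 94.9
scene (235, 237) [ 530.8 -275.2] 31.4 bbox mid [ 530.6 -274.1] z 51.4
scene (193, 223) [ 418.4 -377.3] 31.3 bbox mid [ 419.  -377.7] z 51.3
scene (193, 254) [ 577.  -389.4] 19.9 bbox mid [ 576.7 -389.3] z 78.2
rib [447.7 -43.3 124.6] ((447.8037109375, -43.419288635253906), (55.10852813720703, 15.949812889099121), 83.50262451171875)
tongue [453.2  11.2 118.6]
top collar centre by ray [447.48338695 -45.23684254  95.        ] [457.3431803   28.68631548  99.        ]
```

>>> apply_moves(
  targets=[
    [85,[60,40,0],[0,0,8.5]],
    [85,[120,80,0],[0,0,17]],
    [85,[180,120,0],[0,0,25.5]],
    [85,[240,160,0],[0,0,34]],
    [85,[294,200,-20],[0,0,42.5]],
    [85,[294,200,-50],[0,0,51]],
    [85,[294,200,-80],[0,0,59.5]],
    [85,[294,200,-100],[0,0,68.5]],
    [85,[294,200,-100],[0,0,68.5]],
    [85,[294,200,-100],[0,0,68.5]],
    [85,[294,200,-100],[0,0,68.5]],
  ],
  squeeze=40,
)

```text
time_s: 1.2
eef_pos: [525.1, -272.7, 133.2]
ee_rot: [0.001, 0.679, 0.734, -0.0]
force: [0.1, -0.1, 0.3]
grip_width: 0.994
grip_force: 0.0
```

```bash
python3 - <<'E'
from h import *
print(ctrl.sense()['eef_pos'],ctrl.sense()['ee_rot'])
a,_=capture("top"); b,_=capture("scene")
cv2.imwrite("pics/t1.png",np.vstack([cv2.resize(a,(480,300)),cv2.resize(b,(480,300))]))
E
```

```text
[ 525.09749285 -272.66699733  133.163751  ] [ 1.44777573e-03  6.79120976e-01  7.34024934e-01 -1.85914798e-05]
```

View pics/t1.png

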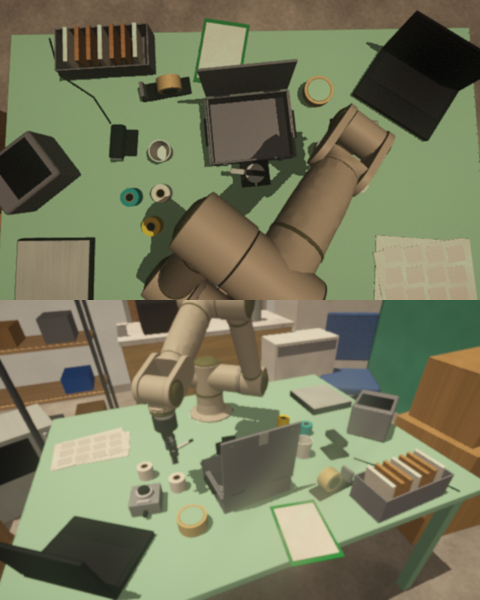

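Both views show only three rolls: nothing was hidden, and the gripper hovers over the first one. Next I descend and grip.

>>> apply_moves(
  targets=[
    [85,[0,0,-45],[0,0,0]],
    [85,[0,0,-90],[0,0,0]],
    [85,[0,0,-117],[0,0,0]],
    [85,[0,0,-117],[0,0,0]],
    [50,[0,0,-117],[0,0,0]],
    [50,[0,0,-117],[0,0,0]],
    [50,[0,0,-117],[0,0,0]],
    [50,[0,0,-117],[0,0,0]],
    [50,[0,0,-117],[0,0,0]],
    [50,[0,0,-80],[0,0,0]],
    [50,[0,0,-40],[0,0,0]],
    [50,[0,0,0],[0,0,0]],
    [50,[0,0,50],[0,0,0]],
    [50,[0,0,50],[0,0,0]],
  ],
  squeeze=40,
)

```text
time_s: 2.7
eef_pos: [527.3, -273.0, 189.8]
ee_rot: [0.007, 0.678, 0.735, 0.001]
force: [-0.1, -0.5, -1.4]
grip_width: 0.692
grip_force: 44.2
```

>>> apply_moves(
  targets=[
    [50,[20,45,0],[0,0,0]],
    [50,[40,90,0],[0,0,0]],
    [50,[60,130,0],[0,0,0]],
    [50,[75,160,0],[0,0,0]],
    [50,[75,160,0],[0,0,0]],
    [50,[75,160,-40],[0,0,0]],
    [50,[75,160,-70],[0,0,0]],
    [50,[75,160,-70],[0,0,0]],
  ],
)

```text
time_s: 3.5
eef_pos: [597.8, -111.2, 107.8]
ee_rot: [-0.003, 0.678, 0.735, -0.001]
force: [-0.7, -0.3, -1.7]
grip_width: 0.691
grip_force: 44.2
```

```bash
python3 - <<'E'
from h import *
a,_=capture("top"); b,_=capture("scene"); s=ctrl.sense(); print(s['eef_pos'],s['grip_width'],s['grip_force'])
cv2.imwrite("pics/t2.png",np.vstack([cv2.resize(a,(480,300)),cv2.resize(b,(480,300))]))
E
```

```text
[ 600.28341654 -112.04751108  112.51070675] 0.6921655888540104 44.162487387657166
```

View pics/t2.png

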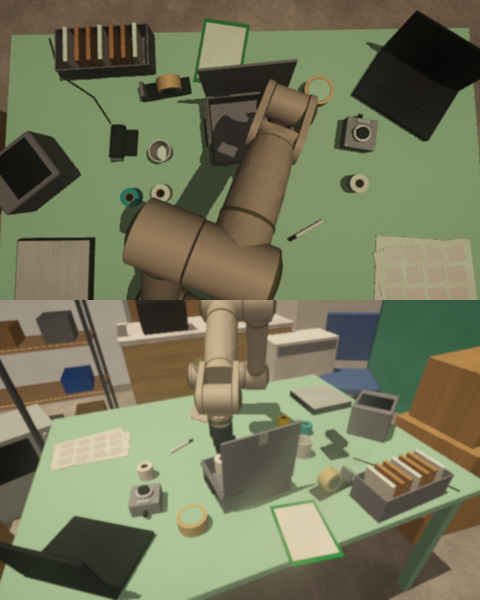

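The roll is held over the case at the planned slot. I lower it and release.

>>> apply_moves(
  targets=[
    [50,[0,0,-40],[0,0,0]],
    [50,[0,0,-70],[0,0,0]],
    [50,[0,0,-85],[0,0,0]],
    [50,[0,0,-89],[0,0,0]],
    [50,[0,0,-89],[0,0,0]],
    [78,[0,0,-89],[0,0,0]],
    [78,[0,0,-89],[0,0,0]],
    [78,[0,0,-89],[0,0,0]],
    [78,[0,0,-89],[0,0,0]],
  ],
)

```text
time_s: 4.5
eef_pos: [600.3, -111.5, 22.7]
ee_rot: [0.0, 0.678, 0.735, 0.0]
force: [-0.9, 0.2, -0.3]
grip_width: 0.912
grip_force: 0.0
```

>>> apply_moves(
  targets=[
    [78,[0,0,45],[0,0,0]],
    [85,[0,0,90],[0,0,0]],
    [85,[0,0,135],[0,0,0]],
    [85,[-20,-30,158],[0,0,0]],
    [85,[-50,-70,158],[0,0,0]],
    [85,[-78,-110,158],[0,0,0]],
    [85,[-105,-150,158],[0,0,0]],
    [85,[-133,-190,158],[0,0,0]],
    [85,[-160,-225,150],[0,0,0]],
    [85,[-187,-264,120],[0,0,0]],
    [85,[-187,-264,108],[0,0,0]],
    [85,[-187,-264,108],[0,0,0]],
    [85,[-187,-264,108],[0,0,0]],
  ],
)

```text
time_s: 5.8
eef_pos: [413.5, -375.2, 130.9]
ee_rot: [0.0, 0.678, 0.735, 0.0]
force: [-0.5, 0.1, 0.1]
grip_width: 0.994
grip_force: 0.0
```

```bash
cat >> h.py <<'E'
def disc(n,P,d,c,lo,hi,R=50,r=200):
    m=(P[...,2]>lo)&(P[...,2]<hi)&(np.hypot(P[...,0]-c[0],P[...,1]-c[1])<R)&(d>0)
    if m.sum()<20: return n,None,int(m.sum())
    q=P[m]; (x,rad)=cv2.minEnclosingCircle(q[:,:2].astype(np.float32)); return n,np.round(x,1),round(rad,1),np.median(q[:,2]).round(1),len(q)
E
python3 - <<'E'
from h import *
print(ctrl.sense()['eef_pos'])
for n in ("top","scene"):
    im,d=capture(n); P=pts(n,d); cv2.imwrite(f"pics/{n}3.png",im)
    for c in ((600,-111),(413,-375),(389,257)): print(disc(n,P,d,c,47,62))
E
```

```text
[ 413.50151431 -375.20365075  130.94112337]
('top', array([ 601.4, -121.4]), 40.5, np.float64(57.5), 500)
('top', array([ 413.5, -374.7]), 30.1, np.float64(51.5), 307)
('top', array([389. , 257.9]), 30.2, np.float64(52.5), 493)
('scene', array([ 599.3, -125. ]), 28.3, np.float64(56.8), 101)
('scene', array([ 417.2, -377.2]), 31.7, np.float64(51.4), 233)
('scene', None, 0)
```

>>> apply_moves(
  targets=[
    [85,[0,0,-45],[0,0,0]],
    [85,[0,0,-90],[0,0,0]],
    [85,[0,0,-116],[0,0,0]],
    [85,[0,0,-116],[0,0,0]],
    [50,[0,0,-116],[0,0,0]],
    [50,[0,0,-116],[0,0,0]],
    [50,[0,0,-116],[0,0,0]],
    [50,[0,0,-116],[0,0,0]],
    [50,[0,0,-116],[0,0,0]],
    [50,[0,0,-80],[0,0,0]],
    [50,[0,0,-40],[0,0,0]],
    [50,[0,0,0],[0,0,0]],
    [50,[0,0,50],[0,0,0]],
    [50,[0,0,50],[0,0,0]],
  ],
)

```text
time_s: 7.3
eef_pos: [414.9, -377.6, 188.3]
ee_rot: [0.007, 0.678, 0.735, -0.001]
force: [0.3, 0.1, -1.5]
grip_width: 0.691
grip_force: 44.0
```

>>> apply_moves(
  targets=[
    [50,[20,38,0],[0,0,0]],
    [50,[40,76,0],[0,0,0]],
    [50,[60,114,0],[0,0,0]],
    [50,[80,152,0],[0,0,0]],
    [50,[100,190,0],[0,0,0]],
    [50,[120,228,0],[0,0,0]],
    [50,[140,266,0],[0,0,0]],
    [50,[160,304,0],[0,0,0]],
    [50,[181,344,0],[0,0,0]],
    [50,[181,344,0],[0,0,0]],
    [50,[181,344,-40],[0,0,0]],
    [50,[181,344,-70],[0,0,0]],
    [50,[181,344,-70],[0,0,0]],
    [50,[181,344,-70],[0,0,0]],
  ],
)

```text
time_s: 8.7
eef_pos: [594.3, -31.9, 111.5]
ee_rot: [0.0, 0.678, 0.735, 0.0]
force: [-0.4, 0.6, -0.7]
grip_width: 0.689
grip_force: 44.1
```

>>> apply_moves(
  targets=[
    [50,[0,0,-40],[0,0,0]],
    [50,[0,0,-70],[0,0,0]],
    [50,[0,0,-84],[0,0,0]],
    [50,[0,0,-88],[0,0,0]],
    [50,[0,0,-88],[0,0,0]],
    [78,[0,0,-88],[0,0,0]],
    [78,[0,0,-88],[0,0,0]],
    [78,[0,0,-88],[0,0,0]],
    [78,[0,0,-88],[0,0,0]],
    [78,[0,0,-45],[0,0,0]],
    [85,[0,0,0],[0,0,0]],
    [85,[0,0,45],[0,0,0]],
    [85,[0,0,70],[0,0,0]],
  ],
)

```text
time_s: 10.0
eef_pos: [595.0, -31.6, 184.5]
ee_rot: [0.002, 0.678, 0.735, 0.001]
force: [0.3, 0.2, -0.4]
grip_width: 0.991
grip_force: 0.0
```

>>> apply_moves(
  targets=[
    [85,[-28,40,0],[0,0,0]],
    [85,[-56,80,0],[0,0,0]],
    [85,[-84,120,0],[0,0,0]],
    [85,[-112,160,0],[0,0,0]],
    [85,[-140,200,0],[0,0,0]],
    [85,[-168,240,-10],[0,0,0]],
    [85,[-196,280,-20],[0,0,0]],
    [85,[-205,289,-40],[0,0,0]],
    [85,[-205,289,-50],[0,0,0]],
    [85,[-205,289,-50],[0,0,0]],
    [85,[-205,289,-50],[0,0,0]],
  ],
)

```text
time_s: 11.1
eef_pos: [390.2, 256.9, 130.8]
ee_rot: [0.0, 0.679, 0.735, 0.0]
force: [0.3, -1.0, -0.0]
grip_width: 0.992
grip_force: 0.0
```

```bash
python3 - <<'E'
from h import *
print(ctrl.sense()['eef_pos'])
for n in ("top","scene"):
    im,d=capture(n); P=pts(n,d); cv2.imwrite(f"pics/{n}4.png",im)
    for c in ((594,-31),(600,-111),(389,257)): print(disc(n,P,d,c,51,64,45))
E
```

```text
[390.17949204 256.87595454 130.82627803]
('top', array([592.4, -31.3]), 30.0, np.float64(57.8), 472)
('top', array([ 598.6, -118.5]), 37.3, np.float64(57.7), 485)
('top', array([389.1, 256.8]), 29.3, np.float64(53.2), 236)
('scene', None, 0)
('scene', array([ 599.5, -128.9]), 26.0, np.float64(57.6), 89)
('scene', None, 0)
```

View pics/top4.png

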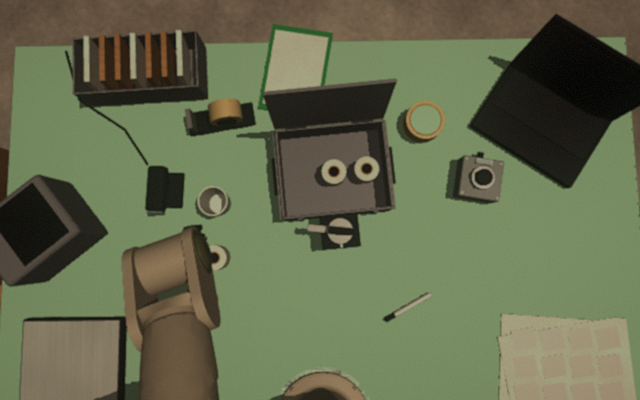

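Two rolls stand side by side in the case at (333,171) and (367,169), and the last one is under the gripper.

>>> apply_moves(
  targets=[
    [85,[0,0,-45],[0,0,0]],
    [85,[0,0,-90],[0,0,0]],
    [85,[0,0,-116],[0,0,0]],
    [85,[0,0,-116],[0,0,0]],
    [50,[0,0,-116],[0,0,0]],
    [50,[0,0,-116],[0,0,0]],
    [50,[0,0,-116],[0,0,0]],
    [50,[0,0,-116],[0,0,0]],
    [50,[0,0,-116],[0,0,0]],
    [50,[0,0,-80],[0,0,0]],
    [50,[0,0,-40],[0,0,0]],
    [50,[0,0,0],[0,0,0]],
    [50,[0,0,50],[0,0,0]],
    [50,[0,0,50],[0,0,0]],
  ],
)

```text
time_s: 12.6
eef_pos: [391.7, 258.6, 187.3]
ee_rot: [0.003, 0.678, 0.735, 0.006]
force: [0.0, 0.3, -1.4]
grip_width: 0.692
grip_force: 44.1
```

>>> apply_moves(
  targets=[
    [50,[30,-32,0],[0,0,0]],
    [50,[60,-63,0],[0,0,0]],
    [50,[90,-95,0],[0,0,0]],
    [50,[120,-127,0],[0,0,0]],
    [50,[150,-158,0],[0,0,0]],
    [50,[180,-190,0],[0,0,0]],
    [50,[198,-209,0],[0,0,0]],
    [50,[198,-209,0],[0,0,0]],
    [50,[198,-209,-40],[0,0,0]],
    [50,[198,-209,-70],[0,0,0]],
    [50,[198,-209,-70],[0,0,0]],
    [50,[198,-209,-70],[0,0,0]],
  ],
)

```text
time_s: 13.8
eef_pos: [587.2, 49.0, 111.5]
ee_rot: [0.0, 0.678, 0.735, 0.0]
force: [-0.3, -0.4, -0.6]
grip_width: 0.688
grip_force: 44.1
```

>>> apply_moves(
  targets=[
    [50,[0,0,-40],[0,0,0]],
    [50,[0,0,-70],[0,0,0]],
    [50,[0,0,-84],[0,0,0]],
    [50,[0,0,-88],[0,0,0]],
    [50,[0,0,-88],[0,0,0]],
    [78,[0,0,-88],[0,0,0]],
    [78,[0,0,-88],[0,0,0]],
    [78,[0,0,-88],[0,0,0]],
    [78,[0,0,-88],[0,0,0]],
    [78,[0,0,-45],[0,0,0]],
    [85,[0,0,0],[0,0,0]],
    [85,[0,0,45],[0,0,0]],
    [85,[0,0,90],[0,0,0]],
    [85,[-45,0,120],[0,0,0]],
    [85,[-90,0,150],[0,0,0]],
    [85,[-90,0,150],[0,0,0]],
  ],
)

```text
time_s: 15.4
eef_pos: [495.3, 48.9, 264.1]
ee_rot: [0.002, 0.678, 0.735, 0.002]
force: [0.5, -0.2, 0.1]
grip_width: 0.994
grip_force: 0.0
```

```bash
python3 - <<'E'
from h import *
print(ctrl.sense()['eef_pos'],ctrl.sense()['joints'].round(3))
n="top"; im,d=capture(n); P=pts(n,d); cv2.imwrite(f"pics/{n}5.png",im[:330,100:560])
for c in ((594,-31),(600,-111),(587,48)): print(disc(n,P,d,c,51,64,45))
R=P[60:200,255:410]; m=(R[...,2]>120)&(R[...,0]>660)
q=R[m]
for z in (130,180,230,280): 
    k=q[(abs(q[:,2]-z)<12)]; 
    if len(k): A=np.c_[k[:,1],np.ones(len(k))]; s=np.linalg.lstsq(A,k[:,0],rcond=None)[0]; print(z,"x at y=-30",(s[0]*-30+s[1]).round(1),s[0].round(3))
E
```

```text
[495.27241544  48.88591725 264.11760885] [-0.137  0.226  1.525  0.     1.385 -0.218]
('top', array([592.7, -31.8]), 29.8, np.float64(57.6), 307)
('top', array([ 599.3, -119. ]), 37.6, np.float64(57.7), 489)
('top', None, 9)
130 x at y=-30 705.9 -0.086
180 x at y=-30 709.4 -0.087
230 x at y=-30 713.1 -0.086
280 x at y=-30 716.7 -0.087
```

View pics/top5.png

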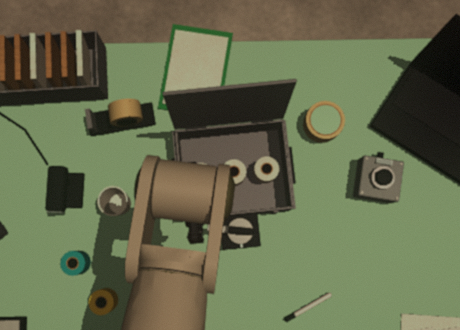

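The third roll is partly visible at (200,170) beside the other two. For the lid, I will straddle its top edge with half-open fingers and pull it over.

>>> apply_moves(
  targets=[
    [50,[0,-25,40],[0,0,0]],
    [50,[0,-50,80],[0,0,0]],
    [50,[0,-74,110],[0,0,0]],
    [50,[45,-74,110],[0,0,0]],
    [50,[90,-74,110],[0,0,0]],
    [50,[135,-74,110],[0,0,0]],
    [50,[180,-74,110],[0,0,0]],
    [50,[225,-74,110],[0,0,0]],
    [50,[225,-74,110],[0,0,0]],
    [50,[225,-74,110],[0,0,0]],
    [50,[225,-74,110],[0,0,0]],
  ],
)

```text
time_s: 16.55
eef_pos: [723.1, -25.6, 367.5]
ee_rot: [-0.001, 0.678, 0.735, -0.001]
force: [-0.4, -0.1, 1.2]
grip_width: 0.585
grip_force: 0.0
```

```bash
python3 - <<'E'
from h import *
s=ctrl.sense(); print(s['eef_pos'],s['joints'].round(3),s['ee_rot'])
im,d=capture("scene"); cv2.imwrite("pics/s6.png",cv2.resize(im[60:300,150:470],None,fx=1.8,fy=1.8))
im,d=capture("top"); P=pts("top",d)
m=(P[...,2]>293)&(P[...,2]<308)&(P[...,0]>690)&(abs(P[...,1]+20)<140); q=P[m]; print(len(q)); 
for y in range(-150,110,40):
    k=q[abs(q[:,1]-y)<15]; 
    if len(k): print(y,k.min(0).round(),k.max(0).round())
E
```

```text
[723.05831657 -25.6496618  367.48892498] [-0.197  0.902  0.187 -0.     2.055 -0.277] [-0.00117011  0.6781035   0.73496512 -0.00074127]
182
-150 [ 727. -149.  293.] [ 736. -135.  302.]
-110 [ 724. -125.  293.] [733. -98. 303.]
90 [706.  88. 293.] [716. 104. 303.]
```

View pics/s6.png

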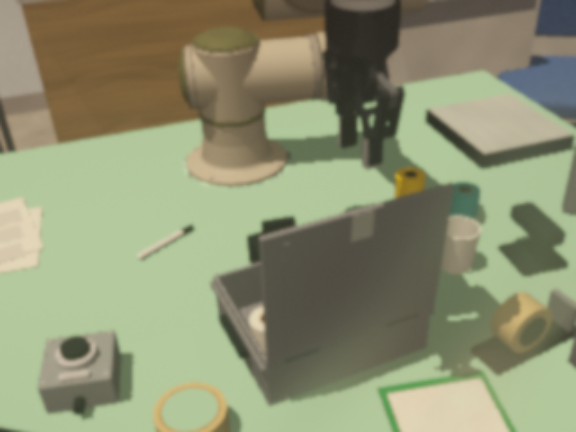

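The fingers are in line above the lid's top edge, near (360,220) in the crop. I lower them to straddle it.

>>> apply_moves(
  targets=[
    [50,[-1,0,-25],[0,0,0]],
    [50,[-1,0,-50],[0,0,0]],
    [50,[-1,0,-75],[0,0,0]],
    [50,[-1,0,-92],[0,0,0]],
    [50,[-1,0,-98],[0,0,0]],
    [50,[-1,0,-98],[0,0,0]],
    [50,[-1,0,-98],[0,0,0]],
  ],
)

```text
time_s: 17.35
eef_pos: [721.6, -25.5, 274.8]
ee_rot: [0.002, 0.678, 0.735, 0.001]
force: [0.3, -0.2, 0.5]
grip_width: 0.584
grip_force: 0.0
```

>>> apply_moves(
  targets=[
    [50,[-15,-1,0],[0,0,0]],
    [50,[-30,-3,0],[0,0,0]],
    [50,[-45,-4,0],[0,0,0]],
    [50,[-60,-5,0],[0,0,0]],
    [50,[-75,-6,-1],[0,0,0]],
    [50,[-88,-8,-2],[0,0,0]],
    [50,[-104,-9,-8],[0,0,0]],
    [50,[-120,-10,-14],[0,0,0]],
    [50,[-136,-12,-20],[0,0,0]],
    [50,[-136,-12,-20],[0,0,0]],
  ],
)

```text
time_s: 18.35
eef_pos: [584.7, -37.6, 253.7]
ee_rot: [0.001, 0.678, 0.735, 0.0]
force: [-0.4, -0.1, 0.1]
grip_width: 0.585
grip_force: 0.0
```

```bash
cat >> h.py <<'E'
def lid(d):
    P=pts("top",d); a=0.086; X=np.array([np.cos(a),np.sin(a)]); Y=np.array([-X[1],X[0]]); o=np.array([594,-31.5])
    cx=(P[...,:2]-o)@X; cy=(P[...,:2]-o)@Y; return P,cx,cy
E
python3 - <<'E'
from h import *
im,d=capture("top"); P,cx,cy=lid(d); cv2.imwrite("pics/t7.png",im[40:280,200:460])
for lo,hi in ((-128,-90),(-60,-45),(60,90),(95,128)):
    m=(cy>lo)&(cy<hi)&(cx<150)&(P[...,2]>100)&(P[...,2]<310)&(cx>-110); q=np.c_[cx[m],P[...,2][m]]
    if len(q)>20: print(lo,q.min(0).round(),q.max(0).round(),np.degrees(np.median(np.arctan2(q[:,1]-85.5,107.5-q[:,0]))).round(1))
E
```

```text
-128 [ -4. 213.] [ 39. 274.] 60.6
60 [  1. 104.] [106. 272.] 62.8
95 [ -4. 101.] [109. 273.] 62.0
```

>>> apply_moves(
  targets=[
    [50,[-14,-1,-9],[0,0,0]],
    [50,[-28,-2,-18],[0,0,0]],
    [50,[-40,-3,-30],[0,0,0]],
    [50,[-53,-4,-41],[0,0,0]],
    [50,[-64,-5,-55],[0,0,0]],
    [50,[-74,-6,-68],[0,0,0]],
    [50,[-74,-6,-68],[0,0,0]],
    [50,[-74,-6,-30],[0,0,0]],
    [0,[-74,-6,10],[0,0,0]],
    [0,[-74,-6,30],[0,0,0]],
    [0,[-30,-2,30],[0,0,0]],
    [0,[-30,-2,30],[0,0,0]],
    [0,[-30,-2,30],[0,0,0]],
  ],
)

```text
time_s: 19.7
eef_pos: [556.1, -39.3, 282.6]
ee_rot: [0.0, 0.678, 0.735, 0.0]
force: [-0.9, 0.8, 0.1]
grip_width: 0.001
grip_force: 0.0
```

```bash
python3 - <<'E'
from h import *
im,d=capture("top"); P,cx,cy=lid(d); cv2.imwrite("pics/t8.png",im[40:280,200:460])
print(ctrl.sense()['eef_pos'])
for lo,hi in ((-128,-90),(-60,-45),(60,90),(95,128)):
    m=(cy>lo)&(cy<hi)&(cx<150)&(P[...,2]>100)&(P[...,2]<310)&(cx>-120); q=np.c_[cx[m],P[...,2][m]]
    if len(q)>20: print(lo,q.min(0).round(),q.max(0).round(),np.degrees(np.median(np.arctan2(q[:,1]-85.5,107.5-q[:,0]))).round(1))
E
```

```text
[555.49902108 -39.34564941 282.78448736]
-128 [-80. 100.] [101. 196.] 30.6
-60 [-80. 175.] [-43. 195.] 30.8
60 [-64. 100.] [102. 187.] 33.9
95 [-80. 100.] [103. 196.] 33.1
```

>>> apply_moves(
  targets=[
    [0,[-30,-3,0],[0,0,0]],
    [0,[-30,-3,-40],[0,0,0]],
    [0,[-30,-3,-75],[0,0,0]],
    [0,[-30,-3,-90],[0,0,0]],
    [0,[-30,-3,-105],[0,0,0]],
    [0,[-30,-3,-120],[0,0,0]],
    [0,[-30,-3,-135],[0,0,0]],
    [0,[-30,-3,-150],[0,0,0]],
    [0,[-30,-3,-165],[0,0,0]],
    [0,[-30,-3,-178],[0,0,0]],
    [0,[-30,-3,-184],[0,0,0]],
    [0,[-30,-3,-187],[0,0,0]],
    [0,[-30,-3,-189],[0,0,0]],
    [0,[-30,-3,-189],[0,0,0]],
  ],
)

```text
time_s: 21.15
eef_pos: [525.4, -42.5, 93.7]
ee_rot: [0.0, 0.678, 0.735, 0.0]
force: [0.5, -0.0, 1.0]
grip_width: 0.0
grip_force: 0.0
```

>>> apply_moves(
  targets=[
    [0,[0,0,-1],[0,0,0]],
    [0,[0,0,-2],[0,0,0]],
    [0,[0,0,-3],[0,0,0]],
    [0,[0,0,-4],[0,0,0]],
    [0,[0,0,-4],[0,0,0]],
  ],
)

```text
time_s: 21.65
eef_pos: [525.6, -42.5, 93.2]
ee_rot: [0.001, 0.678, 0.735, 0.0]
force: [-15.0, 3.1, 35.6]
grip_width: -0.001
grip_force: 18.0
```

>>> apply_moves(
  targets=[
    [0,[0,0,30],[0,0,0]],
    [40,[0,0,70],[0,0,0]],
    [40,[0,0,101],[0,0,0]],
    [40,[-40,-1,101],[0,0,-6]],
    [40,[-77.5,-1.5,101],[0,0,-12.2]],
    [40,[-77.5,-1.5,101],[0,0,-12.2]],
    [40,[-77.5,-1.5,101],[0,0,-12.2]],
  ],
)

```text
time_s: 22.35
eef_pos: [447.7, -44.1, 191.0]
ee_rot: [0.001, 0.752, 0.659, 0.0]
force: [0.2, -0.3, -0.5]
grip_width: 0.468
grip_force: 0.0
```

```bash
python3 - <<'E'
from h import *
s=ctrl.sense(); print(s['eef_pos'],s['ee_rot'],s['joints'].round(2),s['grip_width'])
im,d=capture("top"); cv2.imwrite("pics/t9.png",im[60:290,220:540]); P,cx,cy=lid(d)
for n,m in (("lidfront",(cx<-60)&(cx>-105)&(abs(cy)<125)&(abs(cy)>60)),("back",(cx>50)&(cx<100)&(abs(cy)<125))): print(n,np.percentile(P[...,2][m],[10,50,90]).round(1))
im,d=capture("scene"); cv2.imwrite("pics/s9.png",cv2.resize(im[120:320,180:460],None,fx=2,fy=2))
E
```

```text
[447.73570879 -44.05420894 190.96114585] [7.55982806e-04 7.52250628e-01 6.58876480e-01 4.52489273e-04] [-0.36  0.19  1.77  0.    1.18 -0.23] 0.46792627547650817
lidfront [90.9 93.4 96.6]
back [90.6 93.2 95.9]
```

View pics/s9.png

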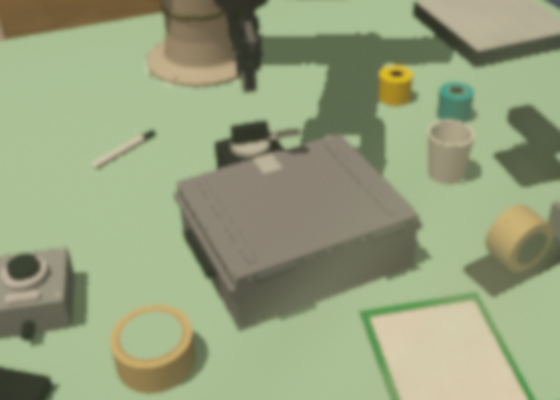

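The lid is shut flat, with front and back both at about 93 mm, and the collar is at (255,148) in the crop with its tongue to the side. I grip the rib.

>>> apply_moves(
  targets=[
    [40,[0,0,-40],[0,0,0]],
    [40,[0,0,-70],[0,0,0]],
    [40,[0,0,-85],[0,0,0]],
    [40,[0,0,-90],[0,0,0]],
    [40,[0,0,-90],[0,0,0]],
    [5,[0,0,-90],[0,0,0]],
    [5,[0,0,-90],[0,0,0]],
    [5,[0,0,-90],[0,0,0]],
    [5,[0,0,-90],[0,0,0]],
    [5,[0,0,-90],[0,0,0]],
    [5,[0,0,-90],[0,0,0]],
  ],
  squeeze=50,
)

```text
time_s: 23.55
eef_pos: [450.3, -44.6, 101.6]
ee_rot: [0.003, 0.752, 0.659, 0.002]
force: [14.3, -0.1, -5.8]
grip_width: 0.172
grip_force: 53.7
```

>>> apply_moves(
  targets=[
    [5,[3,0,0],[0,0,0]],
    [5,[3,0,0],[0,0,-5]],
    [5,[3,0,0],[0,0,-10]],
    [5,[3,0,0],[0,0,-15]],
    [5,[3,0,0],[0,0,-20]],
    [5,[3,0,0],[0,0,-25]],
    [5,[3,0,0],[0,0,-30]],
    [5,[3,0,0],[0,0,-35]],
    [5,[3,0,0],[0,0,-40]],
    [5,[3,0,0],[0,0,-40]],
  ],
)

```text
time_s: 24.55
eef_pos: [450.8, -44.5, 101.5]
ee_rot: [0.001, 0.933, 0.361, -0.0]
force: [-4.5, -4.1, 6.8]
grip_width: 0.176
grip_force: 55.7
```

>>> apply_moves(
  targets=[
    [5,[0,0,0],[0,0,-5]],
    [5,[0,0,0],[0,0,-10]],
    [5,[0,0,0],[0,0,-15]],
    [5,[0,0,0],[0,0,-20]],
    [5,[0,0,0],[0,0,-25]],
    [5,[0,0,0],[0,0,-30]],
    [5,[0,0,0],[0,0,-34]],
    [5,[0,0,0],[0,0,-37.5]],
    [5,[0,0,0],[0,0,-37.5]],
    [5,[0,0,0],[0,0,-37.5]],
  ],
)

```text
time_s: 25.55
eef_pos: [450.9, -44.7, 101.6]
ee_rot: [0.001, 0.999, 0.043, 0.0]
force: [-3.7, -4.7, 6.1]
grip_width: 0.175
grip_force: 55.5
```

>>> apply_moves(
  targets=[
    [40,[0,0,0],[0,0,0]],
    [40,[0,0,0],[0,0,0]],
    [40,[0,0,0],[0,0,0]],
    [40,[0,0,40],[0,0,0]],
    [0,[0,0,80],[0,0,0]],
    [0,[0,0,100],[0,0,0]],
    [0,[20,-50,100],[0,0,0]],
    [0,[40,-100,100],[0,0,0]],
    [0,[55,-145,100],[0,0,0]],
    [0,[70,-190,100],[0,0,0]],
    [0,[85,-235,100],[0,0,0]],
    [0,[100,-280,100],[0,0,0]],
    [0,[120,-340,100],[0,0,0]],
    [0,[120,-340,100],[0,0,0]],
    [0,[120,-340,100],[0,0,0]],
  ],
)

```text
time_s: 27.05
eef_pos: [570.4, -385.5, 198.9]
ee_rot: [-0.0, 0.999, 0.042, -0.0]
force: [-0.6, 0.5, -0.5]
grip_width: 0.001
grip_force: 0.0
```

```bash
python3 - <<'E'
from h import *
s=ctrl.sense(); print(s['eef_pos'],s['grip_width'])
im,d=capture("top"); cv2.imwrite("pics/t10.png",cv2.resize(im[110:270,250:410],None,fx=3.5,fy=3.5,interpolation=2)); P,cx,cy=lid(d)
print(np.percentile(P[...,2][(abs(cx)<100)&(abs(cy)<120)],[5,50,95]).round(1))
m=(P[...,2]>114)&(P[...,2]<135)&(np.hypot(cx+147,cy)<45); q=np.c_[cx,][m] if 0 else np.c_[cx[m],cy[m]]; print("rib",len(q),cv2.minAreaRect(q.astype(np.float32)))
im,d=capture("scene"); P=pts("scene",d); print(disc("scene",P,d,(573,-386),70,85,32))
cv2.imwrite("pics/s10.png",im)
E
```

```text
[ 570.35775646 -385.52501362  198.86984168] 0.0006156441040811843
[90.  93.4 97.2]
rib 29 ((-126.29253387451172, 0.8416061401367188), (13.550399780273438, 11.552143096923828), 84.08583068847656)
('scene', array([ 577.5, -387.8]), 21.3, np.float64(77.9), 165)
```

View pics/t10.png

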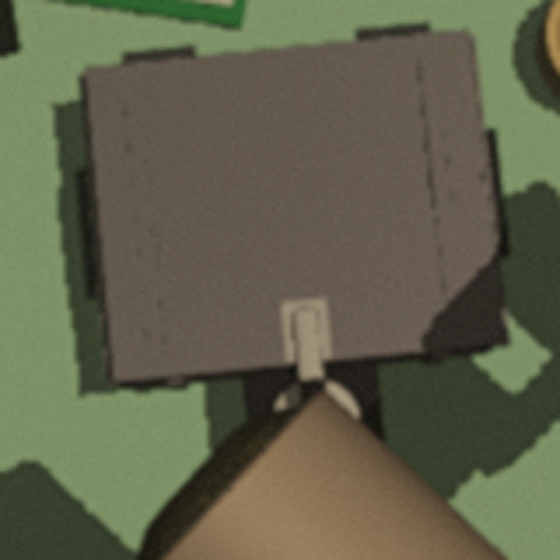

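The tongue at (308,340) lies squarely over the lid on its plate, so the collar is locked. I press the button.

>>> apply_moves(
  targets=[
    [0,[0,0,-40],[0,0,0]],
    [0,[0,0,-80],[0,0,0]],
    [0,[0,0,-108],[0,0,0]],
    [0,[0,0,-118],[0,0,0]],
    [0,[0,0,-124],[0,0,0]],
    [0,[0,0,-128],[0,0,0]],
    [0,[0,0,-130],[0,0,0]],
    [0,[0,0,-132],[0,0,0]],
    [0,[0,0,-132],[0,0,0]],
  ],
)

```text
time_s: 28.05
eef_pos: [571.3, -383.9, 71.0]
ee_rot: [0.001, 0.999, 0.043, 0.001]
force: [-3.1, 6.5, 12.5]
grip_width: 0.0
grip_force: 6.3
```

>>> apply_moves(
  targets=[
    [0,[0,0,0],[0,0,0]],
    [0,[0,0,30],[0,0,0]],
    [0,[0,0,75],[0,0,0]],
    [0,[0,0,120],[0,0,0]],
    [0,[0,0,150],[0,0,0]],
    [0,[-45,0,150],[0,0,0]],
    [0,[-90,0,150],[0,0,0]],
    [0,[-135,0,150],[0,0,0]],
    [0,[-180,0,150],[0,0,0]],
    [0,[-180,-40,150],[0,0,0]],
    [0,[-180,-60,150],[0,0,0]],
    [0,[-180,-60,150],[0,0,0]],
    [0,[-180,-60,150],[0,0,0]],
  ],
)

```text
time_s: 29.35
eef_pos: [390.6, -444.0, 218.5]
ee_rot: [0.0, 0.999, 0.043, 0.0]
force: [0.4, -0.4, 0.2]
grip_width: 0.001
grip_force: 0.0
```

```bash
python3 - <<'E'
from h import *
im,d=capture("top"); cv2.imwrite("pics/t11.png",im); P,cx,cy=lid(d)
print(np.percentile(P[...,2][(abs(cx)<100)&(abs(cy)<120)],[5,50,95]).round(1), disc("top",P,d,(570,-384),70,85,32))
m=(P[...,2]>114)&(P[...,2]<135)&(np.hypot(cx+145,cy)<45); q=np.c_[cx[m],cy[m]]; print("rib",len(q),cv2.minAreaRect(q.astype(np.float32)))
E
```

```text
[89.9 93.4 97.1] ('top', array([ 569.8, -385. ]), 26.8, np.float64(78.2), 241)
rib 175 ((-147.24118041992188, 1.0199012756347656), (16.06194496154785, 54.311336517333984), 89.26834869384766)
```

View pics/t11.png

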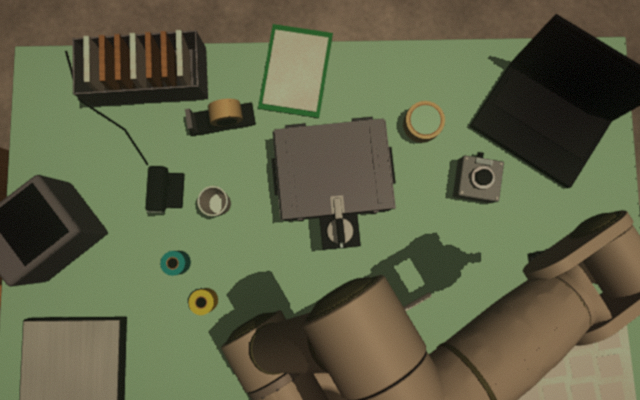

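The lid is shut at (333,168), and the rib is within 1° of the locked direction at (340,225). The button is up at 78 mm, no rolls are left on the table, and the bystanders have not moved. I hand in.

```bash
python3 -c "
from rig import ctrl
print(ctrl.finish_job())"
```

```text
the job is handed in; nothing more can be done
None
```

The job is handed in, with no verdict returned: all three rolls are in the case, the lid is shut, the collar is at its locked mark, the button was pressed and is up again, and the bystanders look unmoved (the third roll was only partly visible before the lid closed).

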